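# Take the celled tray out of the stack for inspection

## Robot

A 7-joint arm with a two-finger parallel gripper is mounted at the origin on the work surface. World frame = base frame: x ahead of the robot, y to its left, z up, the work surface at z = 0. Lengths are in m, angles in rad, forces in N, time in s.
With the tool pointing down it reaches from about 0.425 to 0.825 m from the base axis. Payload 3.6 kg.
Tool frame: the origin (TCP) lies where the fingers leave the gripper's body, on its centre line; the fingertips stand 73 mm ahead of it and the grasp point (between the pads) lies 54 mm ahead of it; z points along the fingers, y is the line along which they close (so a half turn about z gives the same grasp; the last joint's range is limited). The gripper opens to 85 mm and grips with 20 to 120 N. Pads are 22 mm wide; open, the fingers measure 114 mm over their backs; the gripper's body (76 mm by 85 mm) begins 54 mm behind the grasp point. The pads swing forward as they close: fully open they stand 13 mm farther back than shut.
Start: joints at [-1.24, 0.615, -0.013, 1.423, 0.008, 1.103, -0.04], TCP at [0.227, 0.609, 0.304] pointing down, gripper open.
Joint ranges: [-3.12, 3.12], [-0.3, 2.06], [-1.34, 1.32], [0.26, 2.42], [-1.36, 4.5], [0.01, 1.98], [-2.84, 2.84]. Speed limits (rad/s): [2.79, 2.79, 3.14, 3.14, 3.14, 3.14, 3.14].

## Interface

Orientations are given as a unit quaternion [x, y, z, w].
In Python, from station import arm, snapshot, camera_info, ticket gives the robot as it stands. Calls block until the motion is done:
- arm.movep(position, orientation): joint-space move of the TCP to a pose.
- arm.line_to(position, velocity=0.15, ori=None): straight line of the TCP; ori=None keeps the orientation; velocity is the mean speed in m/s.
- arm.move_j(angles): joint-space move.
- arm.move_gripper(opening, effort=None): opening from 0.0 (shut) to 1.0 (fully open); effort is the grip in N (None keeps the last); returns when the fingers have stopped.
- arm.pause(seconds).
- arm.ik(position, orientation): joint angles nearest the present ones, or None.
- snapshot(name): name is "scene" or "top" or "wrist"; returns the picture (384x512x3 uint8, blue, green, red); there is no depth.
- camera_info(name): a dict with "fx", "fy", "cx", "cy" (pixels), "R" (3x3) and "t" (3): a world point X has camera coordinates R X + t; the wrist camera has in their place "T_tool_cam" (4x4, takes a point from camera to tool coordinates, whose origin is the TCP and whose axes are the flange's). Camera axes: x right, y down, z forward; pixel columns grow to the right and rows downward; lengths in m; the calibration is good to about 2 mm. A picture is of the moment at which its call begins: read the wrist's pose just before it. camera_info takes no time and is no camera call.
A pose or a line that the arm cannot do raises arm.MotionError and nothing moves.
- ticket.finish_job(): hands the job in; it is judged then, once.
Readings, each from a call of its own:
- arm.read_time(): time.
- arm.read_joint_positions(): joint angles.
- arm.read_dq(): joint speeds.
- arm.read_effort(): joint torques, N m.
- arm.read_tool_pos(): TCP position.
- arm.read_eef_rot(): TCP orientation.
- arm.read_ft_force(): force on the tool from outside, world axes, zero at the start.
- arm.read_wrist_torque(): the same for the moment, N m.
- arm.read_opening(): opening from 0.0 (shut) to 1.0 (fully open).
- arm.read_finger_force(): force on a finger pad.
Only numpy, scipy, OpenCV 4.12 (cv2) and the standard library are available. Lean on these libraries where they do the work, as an engineer would, in place of code of your own. Each camera call takes 0.05 s, during which the arm holds its last target. There are 200 camera calls.

## Task

First swing the magnifier lamp well clear of the white plate, lift the upper tray (with its lid, if it has one) off the stack, and set the middle tray, the one with four cells, squarely on the middle of the white plate. Put the upper tray back, fully seated on the bottom tray, which stays where it is, with its lid properly on if it has one, and stand every white sample pot upright in the celled tray, one to a cell. Last, swing the lamp back so that its lens is centred over the celled tray; leave the other glassware, bottles and the timer alone.

Things in the scene. Friction and masses are not known exactly. Their poses are not given: they have to be found in the camera images.
- bottom_c (a point): Bottom tray of the stack: open aluminium tray, 64 mm wide (its x), 218 mm long (its y), 30 mm high; walls 4 mm thick on the long sides and 6 mm at the ends, inner floor 6 mm above the underside; under it a foot 50 x 200 mm, 3 mm deep, that drops into the open top of the tray below (56 x 206 mm inside) with 3 mm play each side, so that stacked trays rise 27 mm each. This point is its centre, half-way up (15 mm above its underside). 0.18 kg, loose on the bench.
- middle_c (a point): Middle tray of the stack: same tray as the bottom one outside, but with three low cross walls (3 mm thick, 14 mm high) inside that make four cells in a row along its length; the cell centres lie at -78, -26, 26 and 78 mm along its y from this point, each cell 56 mm by about 49 mm. Cell floor 9 mm below this point, rim 15 mm above it. Point: its centre, half-way up. 0.18 kg.
- upper_c (a point): Upper tray of the stack: same tray as the bottom one, empty. Point: its centre, half-way up (15 mm above its underside). 0.18 kg. It can be pinched across its 64 mm width by its long walls, lid and all; the lid is narrower than the tray.
- lid_c (a point): Aluminium lid lying on the upper tray (in some starts absent): strip 54 x 218 mm, 4 mm thick, with a foot 52 x 200 mm and 3 mm deep below that drops into the tray's mouth, and on top a bar handle 12 mm wide (x), 60 mm long (y), 18 mm high. Its ends rest on the tray's end walls. Point: in the middle of the bar, 16 mm above the lid's underside, 9 mm below the bar's top; on a tray, 28 mm above that tray's centre point. 0.09 kg.
- plate_top (a point): White inspection plate fixed on the bench, 94 mm (its x) by 252 mm (its y), 5 mm thick. Point: centre of its top face.
- mat_top (a point): Black rubber mat fixed on the bench, 110 mm (x) by 260 mm (y), 3 mm thick, empty: a place to set things down meanwhile. Point: centre of its top face.
- lamp (a joint): Swing arm of the magnifier lamp on a vertical pillar, rad. 0: as built, the arm points along the -x axis of lamp_axis; it grows clockwise seen from above: the arm's direction is (-cos q, sin q) in the axes of lamp_axis. Range -0.35 to 1.5; stiff hinge (0.2 N m of friction), stays where it is left. At about 0 the lens is over the plate; q above about 0.8 is clear of it.
- lamp_axis (a point): Point on the hinge axis of the lamp arm, 207 mm above the bench, the height of lamp_grip. Its x and y axes are those of the lamp's foot (round, 96 mm across; pillar 22 mm thick, hub 36 mm).
- lamp_grip (a point): Middle of the upright black handle peg on the lamp arm, 16 mm across, standing 45 mm up from the arm, from 182 to 227 mm above the bench; 145 mm from the hinge axis.
- lamp_lens (a point): Centre of the round magnifier lens at the arm's end, 220 mm from the hinge axis; lamp head 118 mm across, from 168 to 186 mm above the bench.
- jar1_c (a point): Small white sample pot with a black lid, upright cylinder 40 mm across, 44 mm high, weighted low (some of the four may be absent). Point: its centre, 22 mm above its underside. 0.07 kg.
- jar2_c (a point): Small white sample pot with a black lid, upright cylinder 40 mm across, 44 mm high, weighted low (some of the four may be absent). Point: its centre, 22 mm above its underside. 0.07 kg.
- jar3_c (a point): Small white sample pot with a black lid, upright cylinder 40 mm across, 44 mm high, weighted low (some of the four may be absent). Point: its centre, 22 mm above its underside. 0.07 kg.
- jar4_c (a point): Small white sample pot with a black lid, upright cylinder 40 mm across, 44 mm high, weighted low (some of the four may be absent). Point: its centre, 22 mm above its underside. 0.07 kg.
- beaker: Bystander, to be left alone: small glass beaker 48 mm across, 55 mm high. Origin: centre of its underside.
- wash_bottle: Bystander, to be left alone: white bottle 60 mm across, 150 mm high. Origin: centre of its underside.
- amber_bottle: Bystander, to be left alone: slim amber dropper bottle 28 mm across, 60 mm high, among the pots. Origin: centre of its underside.
- reagent: Bystander, to be left alone: amber reagent jar 64 mm across, 120 mm high. Origin: centre of its underside.
- timer: Bystander, to be left alone: white bench timer 50 x 70 x 25 mm. Origin: centre of its underside.
Things that resemble listed ones, but are neither listed nor needed, are in the scene too. Leave any purple or red look-alike of the part that bears jar4_c alone. What is shaped like the part that bears upper_c but orange is not meant.

How it is judged:
By the outcome, as a careful person would: the job done as asked, in the order asked, and still so for the second after the job is handed in, with the robot touching nothing.
Of jar1, jar2, jar3, jar4, lid only 3 to 5 are there at a start; the rules pass over those that are not, and their reading is None.
At some moment in a run one of jar1, jar2, jar3, jar4 may be knocked a few centimetres aside while the robot is not near it.
Once in a run the grip may slacken for a moment while it holds something.
It also fails if it takes over 210 s, if anything falls off the work surface, if the arm or the gripper's body presses on something with over 40 N, if the wrist force passes 120 N, or if a joint passes its speed limit or range.

## Working session

There is one attempt and no reset: what is moved stays moved. The work goes in short steps, each a Python script; the robot and the scene stay as the last script left them, time stands still between calls to the robot, and variables do not carry over. Pictures are saved under pics/ and viewed, at most 14 in all, crops included, and the job is handed in when it is done.

```bash
ls; mkdir -p pics; python3 - <<'E'
from station import arm,snapshot,camera_info
import cv2,numpy as np
for n in("scene","top"):
    cv2.imwrite(f"pics/{n}0.png",cv2.resize(snapshot(n),(800,600),interpolation=cv2.INTER_CUBIC))
    c=camera_info(n);print(n,{k:np.round(v,4).tolist() for k,v in c.items()})
print({k:np.round(v,4).tolist() for k,v in camera_info("wrist").items()})
print(arm.read_tool_pos(),arm.read_eef_rot(),arm.read_time())
E
```

```text
pics
scene {'fx': 371.9281, 'fy': 371.9281, 'cx': 253.1117, 'cy': 189.4458, 'R': [[0.7449, 0.6672, -0.0078], [0.4329, -0.4921, -0.7553], [-0.5078, 0.5592, -0.6553]], 't': [-0.3128, -0.1665, 1.3365]}
top {'fx': 424.4291, 'fy': 424.4291, 'cx': 263.1328, 'cy': 195.4318, 'R': [[0.0482, -0.9988, -0.0072], [-0.9744, -0.0454, -0.2203], [0.2197, 0.0177, -0.9754]], 't': [-0.1211, 0.5457, 1.1803]}
{'fx': 265.1783, 'fy': 265.1783, 'cx': 258.0098, 'cy': 193.3104, 'T_tool_cam': [[0.0004, -0.9639, -0.2664, 0.0668], [1.0, 0.0005, -0.0004, -0.0002], [0.0005, -0.2664, 0.9639, -0.0703], [0.0, 0.0, 0.0, 1.0]]}
[0.22684785 0.6085637  0.30284913] [ 1.77434000e-01  9.84131988e-01 -1.17001365e-03 -1.93144765e-04] 0.1
```

View pics/scene0.png

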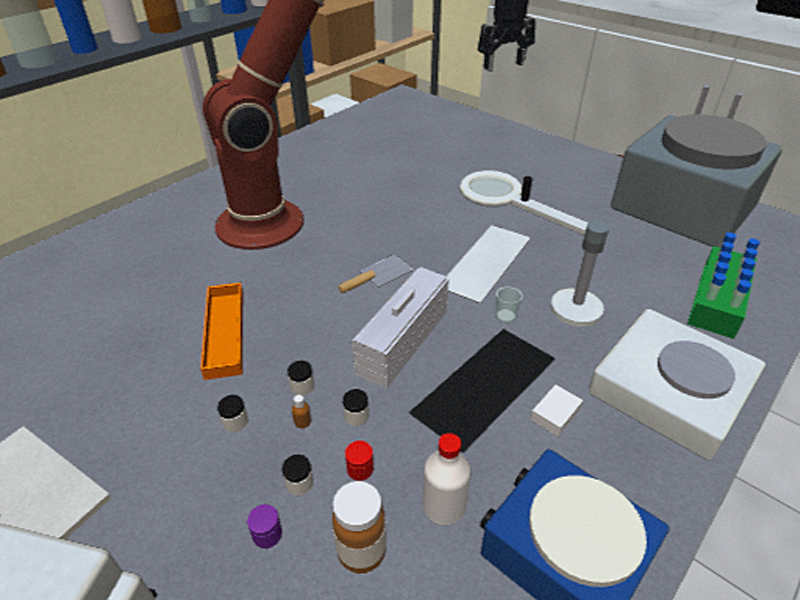

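View pics/top0.png

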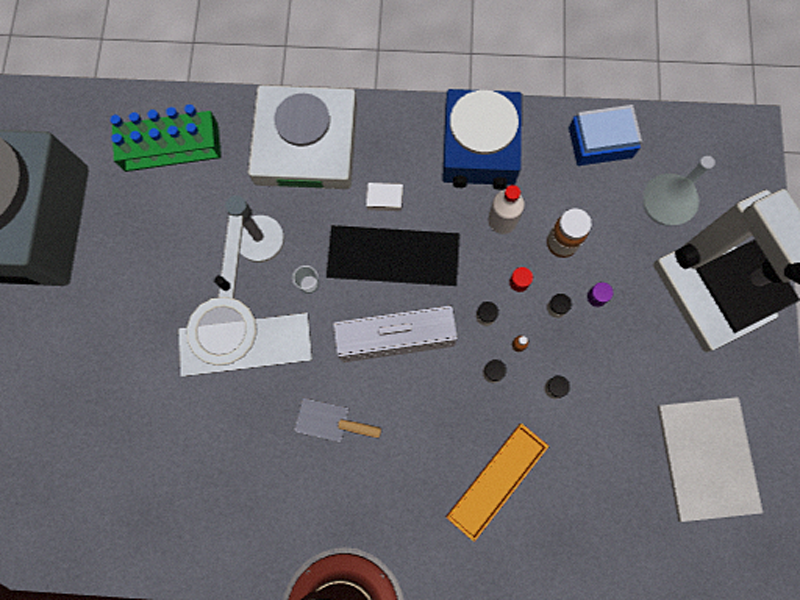

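Top view (800 px): four black-lidded white pots at (487,312), (560,304), (495,370) and (558,386). The red (521,279) and purple (600,293) pots are look-alikes, and the amber bottle is at (521,343). The lidded silver stack is at (395,330), the plate at (246,345), the mat at (393,256) and the peg at (223,284). The orange tray is the one not meant.

```bash
cat > h.py <<'E'
from station import arm,snapshot,camera_info,ticket
import cv2,numpy as np
from scipy.spatial.transform import Rotation as Ro
def bp(cam,u,v,z,s=0.64):
    c=camera_info(cam) if isinstance(cam,str) else cam; R=np.array(c["R"]);t=np.array(c["t"])
    d=R.T@np.array([(u*s-c["cx"])/c["fx"],(v*s-c["cy"])/c["fy"],1]);o=-R.T@t
    return o+d*(z-o[2])/d[2]
def wcam():
    c=dict(camera_info("wrist"));T=np.eye(4);T[:3,:3]=Ro.from_quat(arm.read_eef_rot()).as_matrix();T[:3,3]=arm.read_tool_pos()
    M=np.linalg.inv(T@np.array(c["T_tool_cam"]));c["R"]=M[:3,:3];c["t"]=M[:3,3];return c
def proj(c,X):
    p=np.array(c["R"])@np.array(X)+np.array(c["t"]);return np.array([c["fx"]*p[0]/p[2]+c["cx"],c["fy"]*p[1]/p[2]+c["cy"]])
def q(phi): return [np.cos(phi/2),np.sin(phi/2),0,0]   # tool x at phi; closing line = phi-90deg
E
python3 - <<'E'
from h import *
def P(n,pts,z):
    X=np.array([bp("top",*p,z)[:2] for p in pts]);print(n,X.round(3).tolist(),"mean",X.mean(0).round(4), "sides",np.linalg.norm(X-np.roll(X,-1,0),axis=1).round(3))
P("plate",[(180,329),(308,314),(312,360),(180,376)],.005)
P("mat",[(331,226),(460,234),(457,286),(327,277)],.003)
P("lid",[(333,322),(455,307),(457,338),(336,355)],.086)
P("bar",[(378,330),(411,326)],.106)
for n,p in dict(A=(487,310),B=(560,302),C=(495,368),D=(558,384),red=(521,277),pur=(600,291)).items(): P(n,[p],.044)
P("amber",[(521,341)],.06)
P("beaker",[(305,275)],.03)
P("foot",[(260,238)],.01);P("hub",[(239,208)],.207);P("peg",[(220,281)],.227);P("lens",[(221,330)],.186)
s=snapshot("scene");cv2.imwrite("pics/s1.png",cv2.resize(s[90:270,100:380],(800,514),interpolation=cv2.INTER_CUBIC))
t=snapshot("top");cv2.imwrite("pics/t1.png",cv2.resize(t[120:270,100:400],(800,400),interpolation=cv2.INTER_CUBIC))
E
```

```text
plate [[0.495, 0.353], [0.537, 0.106], [0.447, 0.091], [0.404, 0.342]] mean [0.4707 0.223 ] sides [0.25  0.091 0.254 0.092]
mat [[0.72, 0.075], [0.715, -0.185], [0.607, -0.182], [0.613, 0.075]] mean [ 0.6639 -0.0542] sides [0.26  0.108 0.258 0.107]
lid [[0.507, 0.045], [0.546, -0.176], [0.488, -0.181], [0.447, 0.035]] mean [ 0.4971 -0.0691] sides [0.224 0.058 0.221 0.061]
bar [[0.493, -0.039], [0.503, -0.097]] mean [ 0.4977 -0.0682] sides [0.059 0.059]
A [[0.552, -0.239]] mean [ 0.5522 -0.2385] sides [0.]
B [[0.574, -0.376]] mean [ 0.5742 -0.3763] sides [0.]
C [[0.443, -0.256]] mean [ 0.4428 -0.2559] sides [0.]
D [[0.419, -0.372]] mean [ 0.4186 -0.3724] sides [0.]
red [[0.62, -0.302]] mean [ 0.6198 -0.3019] sides [0.]
pur [[0.599, -0.452]] mean [ 0.5992 -0.4521] sides [0.]
amber [[0.493, -0.301]] mean [ 0.493 -0.301] sides [0.]
beaker [[0.608, 0.114]] mean [0.6084 0.1141] sides [0.]
foot [[0.686, 0.214]] mean [0.6859 0.2142] sides [0.]
hub [[0.674, 0.204]] mean [0.674  0.2035] sides [0.]
peg [[0.539, 0.215]] mean [0.5394 0.2152] sides [0.]
lens [[0.466, 0.217]] mean [0.4657 0.2172] sides [0.]
```

View pics/t1.png

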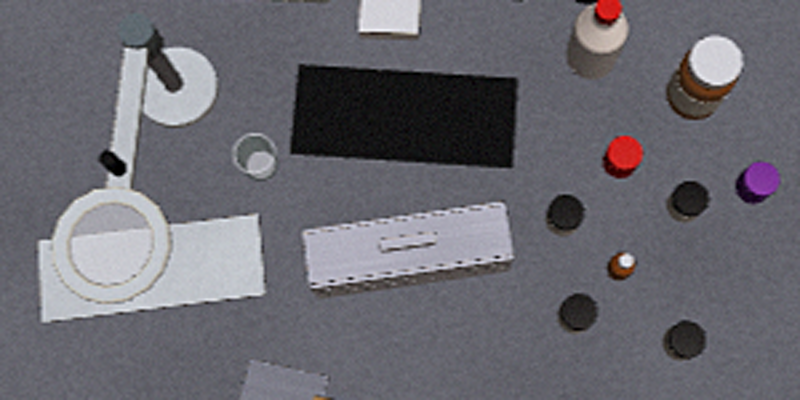

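```bash
cat >> h.py <<'E'
H=np.array([.686,.214])
def pegpose(a,z): return [*(H+.145*np.array([-np.cos(a),np.sin(a)])),z], q(np.pi-a)
E
python3 - <<'E'
from h import *
arm.line_to([.227,.609,.36])
a0=np.arctan2(.2152-.214,.686-.5394);print(a0)
p,o=pegpose(a0,.36);arm.movep(p,o)
arm.move_gripper(.55)
p,o=pegpose(a0,.264);arm.line_to(p)
print(arm.read_ft_force().round(1))
arm.move_gripper(0,30);print("open",arm.read_opening(),arm.read_finger_force())
for a in np.linspace(a0,1.25,14)[1:]:
    p,o=pegpose(a,.264);arm.line_to(p,.1,o)
print(arm.read_opening(),arm.read_ft_force().round(1),arm.read_joint_positions().round(2))
arm.move_gripper(.5);p[2]=.40;arm.line_to(p)
o=q(np.radians(10)+np.pi/2+0)
for ph in (10,190):
    print(ph,arm.ik([.43,-.07,.4],q(np.radians(ph))))
print(arm.read_time())
cv2.imwrite("pics/t2.png",snapshot("top"))
E
```

```text
0.0081853560699775
[-0.1  0.8  0.4]
open 0.1783517278154049 29.413375854492188
0.17708772405722448 [-1.4  2.4  5.6] [-0.7   0.81  0.36  1.2  -0.28  1.18 -0.01]
10 [-0.61519503  0.25841929  0.93596238  1.85822305 -0.22864935  1.13800212
 -0.99440251]
190 [-0.10604164  0.18572394  0.26440856  1.84659022 -0.05374031  1.11616314
  1.92297049]
9.425
```

View pics/t2.png

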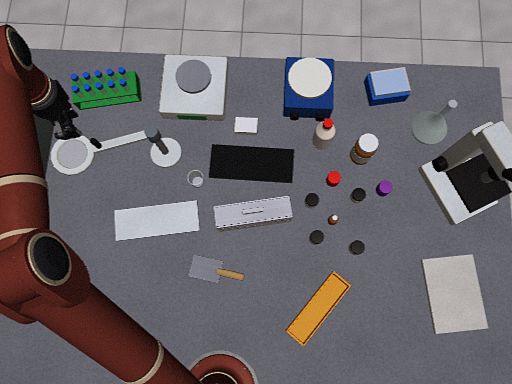

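The lamp is clear: lens at (72,154), plate empty at (157,221). Next I look at the stack and the plate with the wrist camera.

```bash
python3 - <<'E'
from h import *
import pickle
o=q(np.radians(100))
arm.movep([.47,.20,.40],q(np.radians(100)));arm.line_to([.475,.19,.33])
D={}
c=wcam();im=snapshot("wrist");D["p"]=(c,im)
arm.line_to([.475,.19,.40]);arm.movep([.5,-.1,.40],o);arm.line_to([.5,-.1,.33])
c=wcam();im2=snapshot("wrist");D["s"]=(c,im2)
pickle.dump(D,open("d.pkl","wb"))
cv2.imwrite("pics/w1.png",cv2.hconcat([im[:, 60:460],im2[:,60:460]]))
for k,z in(("p",.005),("s",.086)):
    c,m=D[k];g=cv2.cvtColor(m,cv2.COLOR_BGR2GRAY)
    b=((g>150).astype(np.uint8));b=cv2.morphologyEx(b,cv2.MORPH_OPEN,np.ones((5,5)))
    cs,_=cv2.findContours(b,0,2)
    for ct in sorted(cs,key=cv2.contourArea)[-3:]:
        X=np.array([bp(c,*p,z,1)[:2] for p in cv2.convexHull(ct)[:,0].astype(float)])
        r=cv2.minAreaRect((X*1000).astype(np.float32));print(k,cv2.contourArea(ct),r)
E
```

```text
p 3235.0 ((797.3111572265625, 333.7252502441406), (36.19481658935547, 278.1592712402344), 24.343982696533203)
p 3529.5 ((906.5379638671875, 78.97341918945312), (115.14898681640625, 143.88916015625), 0.24248450994491577)
p 11294.0 ((473.4710998535156, 223.30584716796875), (97.2708969116211, 252.44161987304688), 9.950570106506348)
s 2278.5 ((278.64788818359375, -219.5614471435547), (30.909643173217773, 141.30406188964844), 52.61587905883789)
s 10994.5 ((735.6679077148438, -81.95183563232422), (241.56277465820312, 124.27642059326172), 88.97992706298828)
s 58375.5 ((421.4365539550781, -108.53866577148438), (371.2864990234375, 340.2992248535156), 87.83033752441406)
```

View pics/w1.png

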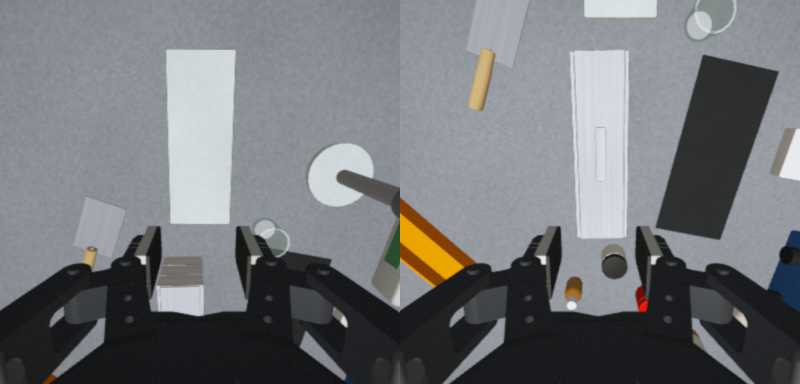

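```bash
python3 - <<'E'
from h import *
import pickle
c,m=pickle.load(open("d.pkl","rb"))["s"]
X=np.array([bp(c,u-340,v,.084,1)[:2] for u,v in[(571,51),(628,51),(627,238),(579,238)]])
print(X.round(4),X.mean(0),np.linalg.norm(X-np.roll(X,-1,0),axis=1))
for u,v in [(601,127),(601,181)]: print(bp(c,u-340,v,.106,1))
cv2.imwrite("pics/w2.png",cv2.resize(m[40:250,215:305],None,fx=4,fy=2.8,interpolation=cv2.INTER_CUBIC))
E
```

```text
[[ 0.4483  0.0319]
 [ 0.5088  0.0427]
 [ 0.5526 -0.1726]
 [ 0.4912 -0.1836]] [ 0.5002051  -0.07040738] [0.0615083  0.21973866 0.06241603 0.219679  ]
[ 0.49396727 -0.04023655  0.106     ]
[ 0.50461838 -0.09895769  0.106     ]
```

View pics/w2.png

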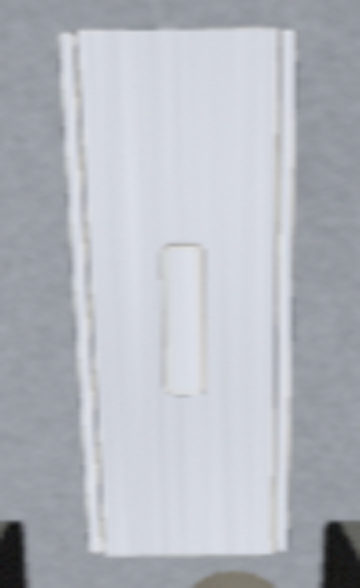

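```bash
cat >> h.py <<'E'
def down(xy,phi,z,v=.06):
    "over the spot at .36, then straight down"
    o=q(np.radians(phi));p=arm.read_tool_pos()
    if p[2]<.299: arm.line_to([*p[:2],.32])
    arm.line_to([*xy,.32],.2,o);arm.line_to([*xy,z+.04],.15);arm.line_to([*xy,z],v)
def up(z=.32,v=.12):
    p=arm.read_tool_pos();arm.line_to([*p[:2],z],v)
def st(s=""): print(s,"t%.1f"%arm.read_time(),"op %.3f"%arm.read_opening(),"pad %.0f"%arm.read_finger_force(),"ft",arm.read_ft_force().round(1),"tcp",arm.read_tool_pos().round(4))
E
python3 - <<'E'
from h import *
arm.move_gripper(1.0)
down([.4995,-.0704],101,.130);st("at")
arm.move_gripper(0,25);st("soft")
arm.move_gripper(0,70);st("grip")
arm.line_to([.4995,-.0704,.145],.03);st("lift")
cv2.imwrite("pics/s2.png",snapshot("scene")[90:290,140:400].repeat(3,0).repeat(3,1)[:600,:780])
E
```

```text
at t16.2 op 0.999 pad 0 ft [0.6 0.1 0.1] tcp [ 0.4996 -0.0706  0.13  ]
soft t16.6 op 0.743 pad 29 ft [-0.8 -0.1  3.2] tcp [ 0.4995 -0.0705  0.1305]
grip t16.8 op 0.731 pad 77 ft [-0.5 -0.   5.3] tcp [ 0.4996 -0.0705  0.1308]
lift t17.4 op 0.734 pad 77 ft [-0.3 -0.1 -3.5] tcp [ 0.4994 -0.0703  0.145 ]
```

View pics/s2.png

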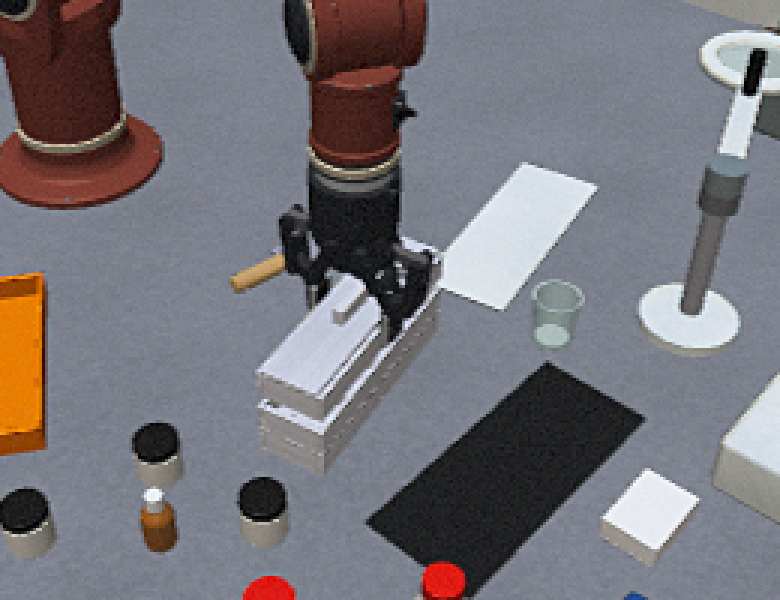

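Upper tray and lid are lifted together at about (345,330); the middle tray stayed down.

```bash
python3 - <<'E'
from h import *
up(.28);st("up")
o=q(np.radians(89));arm.line_to([.664,-.054,.28],.15,o);st("over mat")
arm.line_to([.664,-.054,.11],.12);arm.line_to([.664,-.054,.0805],.04);st("mat")
arm.move_gripper(1.0);st("rel");up()
down([.4995,-.0704],101,.103);arm.move_gripper(0,25);st("soft")
arm.move_gripper(0,70);st("grip")
arm.line_to([.4995,-.0704,.118],.03);st("lift");up(.28)
P=np.array([.4735,.2233])
o=q(np.radians(100));arm.line_to([*P,.28],.15,o);st("over plate")
arm.line_to([*P,.11],.12);arm.line_to([*P,.082],.04);st("plate")
arm.move_gripper(1.0);up(.33);st()
d=np.array([-np.sin(.1745),np.cos(.1745)])*.03
arm.line_to([*(P-d),.33]);
import pickle;c=wcam();im=snapshot("wrist");pickle.dump((c,im),open("m.pkl","wb"))
t=snapshot("top")
cv2.imwrite("pics/w3.png",cv2.hconcat([cv2.resize(im[20:250,190:320],(330,584),interpolation=cv2.INTER_CUBIC),cv2.resize(t[120:270,100:215],(448,584),interpolation=cv2.INTER_CUBIC)]))
E
```

```text
up t18.8 op 0.732 pad 77 ft [ 0.  -0.5 -3.5] tcp [ 0.4989 -0.0701  0.2793]
over mat t20.0 op 0.736 pad 77 ft [-0.  -0.1 -2.9] tcp [ 0.6634 -0.0543  0.2798]
mat t22.5 op 0.732 pad 77 ft [ 0.3 -0.5 -2.9] tcp [ 0.6642 -0.0541  0.0805]
rel t22.8 op 0.999 pad 0 ft [ 0.9  0.2 -0.2] tcp [ 0.6644 -0.0541  0.0811]
soft t28.4 op 0.740 pad 29 ft [-0.9  0.6  3.7] tcp [ 0.4996 -0.0704  0.1035]
grip t28.6 op 0.735 pad 77 ft [-1.7  0.4  7. ] tcp [ 0.4996 -0.0705  0.1038]
lift t29.3 op 0.732 pad 77 ft [ 0.5  0.8 -1.3] tcp [ 0.4995 -0.0703  0.118 ]
over plate t32.9 op 0.730 pad 77 ft [ 0.4 -0.6 -2.7] tcp [0.4737 0.2224 0.2801]
plate t35.3 op 0.734 pad 77 ft [ 0.5 -0.5 -1.9] tcp [0.4734 0.2232 0.0818]
 t37.9 op 1.000 pad 0 ft [ 0.1  0.3 -0.5] tcp [0.4736 0.2233 0.3295]
```

View pics/w3.png

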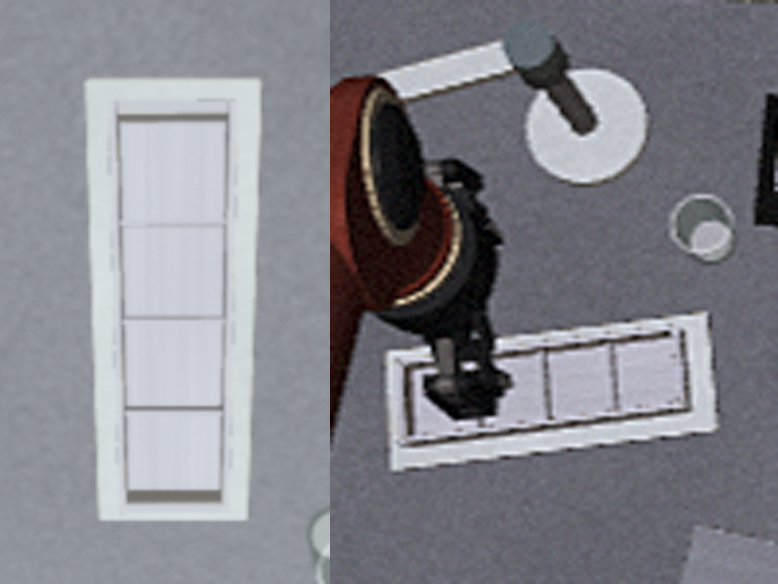

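```bash
python3 - <<'E'
from h import *
import pickle
c,im=pickle.load(open("m.pkl","rb"))
f=lambda u,v,z: bp(c,190+u*130/330,20+v*230/584,z,1)
P=np.array([.4735,.2233]);a=np.radians(10);ex=np.array([np.cos(a),np.sin(a)]);ey=np.array([-np.sin(a),np.cos(a)])
def loc(n,u,v,z): X=f(u,v,z)[:2]-P;print(n,(X@ex*1000).round(1),(X@ey*1000).round(1))
for u,v in[(86,79),(261,79),(247,520),(99,520)]: loc("plate",u,v,.005)
for v in(225,317,408):loc("wallL",122,v,.025);loc("wallR",224,v,.025)
for u,v in[(112,180),(109,440-280),(237,180),(118,450),(231,450)]: loc("outer",u,v,.035)
E
```

```text
plate -45.3 125.6
plate 47.5 125.4
plate 47.0 -125.6
plate -46.2 -125.4
wallL -26.4 50.9
wallR 27.8 50.8
wallL -27.5 2.6
wallR 28.7 2.5
wallL -28.6 -48.7
wallR 29.6 -48.8
outer -30.3 72.3
outer -31.6 81.8
outer 33.3 72.2
outer -30.6 -70.7
outer 33.3 -70.8
```

```bash
python3 - <<'E'
from h import *
import pickle
arm.line_to([.5,-.1,.33],.2,q(np.radians(101)))
c=wcam();im=snapshot("wrist");pickle.dump((c,im),open("b.pkl","wb"))
arm.line_to([.60,.10,.33],.2,q(np.radians(90)))
t=snapshot("top");cv2.imwrite("top_j.png",t)
cv2.imwrite("pics/w4.png",cv2.hconcat([cv2.resize(im[40:250,210:310],(280,588),interpolation=cv2.INTER_CUBIC),cv2.resize(t[150:280,270:410],(510,588),interpolation=cv2.INTER_CUBIC)]))
E
```

```text
(no output)
```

View pics/w4.png

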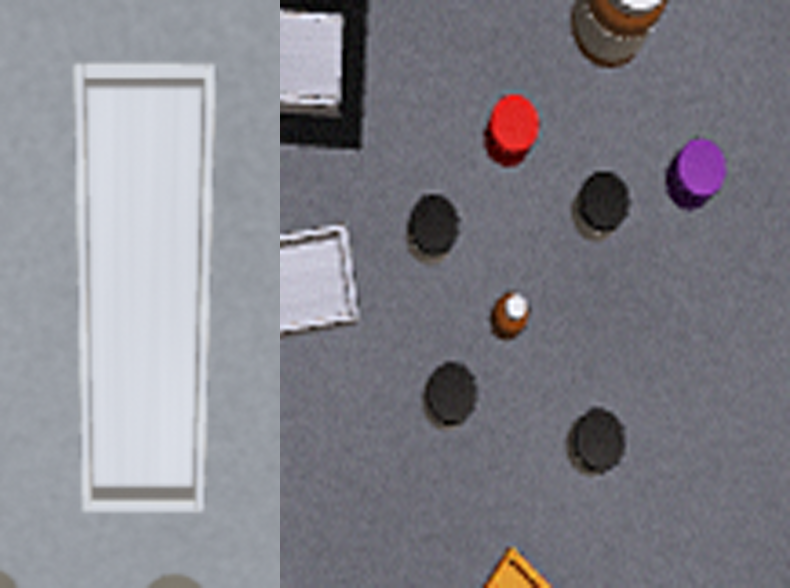

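Bottom tray rim corners are (74,65), (215,65), (202,510) and (83,510). The pot lids are at (434,223), (604,201), (451,392) and (599,438), with red, purple and amber clearly separate.

```bash
python3 - <<'E'
from h import *
import pickle
c,im=pickle.load(open("b.pkl","rb"))
X=np.array([bp(c,210+u*100/280,40+v*210/588,.03,1)[:2] for u,v in[(74,65),(215,65),(202,510),(83,510)]])
print(X.round(4),X.mean(0),np.linalg.norm(X-np.roll(X,-1,0),axis=1))
for i,j in((0,3),(1,2)): d=X[i]-X[j];print(np.degrees(np.arctan2(-d[0],d[1])))
for n,(u,v) in dict(A=(434,223),B=(604,201),C=(451,392),D=(599,438),am=(515,306)).items(): print(n,bp("top",270+(u-280)*140/510,150+v*130/588,.044,1).round(4))
E
```

```text
[[ 0.447   0.0302]
 [ 0.51    0.0427]
 [ 0.5512 -0.1702]
 [ 0.489  -0.1824]] [ 0.49930203 -0.06993226] [0.06423579 0.21679297 0.06344881 0.21679782]
11.166981662124122
10.95899130340265
A [ 0.5496 -0.2403  0.044 ]
B [ 0.5707 -0.3779  0.044 ]
C [ 0.4395 -0.2564  0.044 ]
D [ 0.4156 -0.3737  0.044 ]
am [ 0.4977 -0.3065  0.044 ]
```

```bash
python3 - <<'E'
from h import *
down([.664,-.054],89,.0805);arm.move_gripper(0,25);arm.move_gripper(0,70);st("grip")
arm.line_to([.664,-.054,.095],.03);st("lift");up(.28)
Q=[.4994,-.0702]
arm.line_to([*Q,.28],.15,q(np.radians(101)));st("over")
arm.line_to([*Q,.13],.12);st("pre")
for z in (.112,.108,.106,.104,.1035,.103):
    arm.line_to([*Q,z],.02);f=arm.read_ft_force();print(z,f.round(1))
st("down");arm.move_gripper(1.0);st("rel");up(.33)
arm.line_to([.5,-.12,.33]);c=wcam();im=snapshot("wrist")
import pickle;pickle.dump((c,im),open("b2.pkl","wb"))
arm.line_to([.60,.10,.33],.2,q(np.radians(90)))
s=snapshot("scene")
cv2.imwrite("pics/s3.png",cv2.hconcat([cv2.resize(im[30:240,200:300],(280,588),interpolation=cv2.INTER_CUBIC),cv2.resize(s[160:255,200:300],(510,588),interpolation=cv2.INTER_CUBIC)]))
E
```

```text
grip t45.2 op 0.735 pad 80 ft [-0.3  0.   5.6] tcp [ 0.6646 -0.0542  0.0816]
lift t45.8 op 0.730 pad 79 ft [-0.8 -1.1 -3.6] tcp [ 0.6639 -0.0539  0.0949]
over t48.8 op 0.735 pad 79 ft [-0.1 -0.3 -3.3] tcp [ 0.5004 -0.07    0.2801]
pre t50.2 op 0.732 pad 79 ft [ 0.3 -0.2 -1.9] tcp [ 0.4999 -0.0703  0.1306]
0.112 [ 0.1 -0.6 -3.1]
0.108 [ 0.8 -0.1 -2.9]
0.106 [ 0.2 -0.4 -3.2]
0.104 [-1.7  0.3  9. ]
0.1035 [-2.4  0.9 12.6]
0.103 [-3.1  1.9 16.8]
down t52.6 op 0.727 pad 81 ft [-3.1  1.9 16.8] tcp [ 0.4995 -0.0703  0.1054]
rel t52.9 op 1.005 pad 0 ft [-0.5  1.1  0.1] tcp [ 0.4995 -0.0702  0.1029]
```

View pics/s3.png

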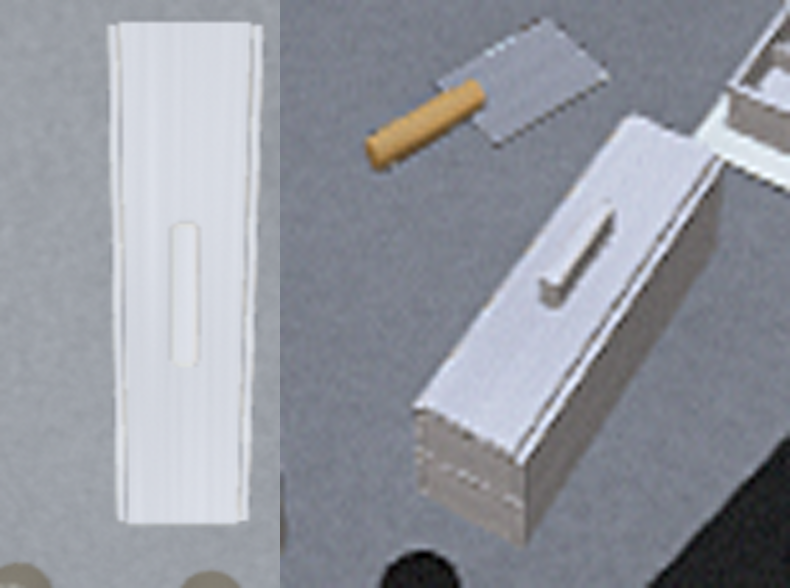

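The upper tray with its lid is seated flush, with an even seam and contact at the expected height. Pots next, each re-measured by the wrist camera just before the grasp.

```bash
cat >> h.py <<'E'
a=np.radians(10);EX=np.array([np.cos(a),np.sin(a)]);EY=np.array([-np.sin(a),np.cos(a)])
PT=np.array([.4735,.2233])+.0008*EX+.0015*EY
def find(xy,phi=90,save=None):
    d=np.array([np.cos(np.radians(phi)),np.sin(np.radians(phi))])
    arm.line_to([*(np.array(xy)-.07*d),.32],.25,q(np.radians(phi)))
    c=wcam();im=snapshot("wrist");g=im.max(2);p=proj(c,[*xy,.044])
    n,L,S,C=cv2.connectedComponentsWithStats((g<75).astype(np.uint8))
    r=[(np.hypot(*(C[i]-p)),i) for i in range(1,n) if 300<S[i,4]<2500 and np.hypot(*(C[i]-p))<45]
    if save: cv2.imwrite(save,im)
    if not r: print("none",p);return None
    i=min(r)[1];X=bp(c,*C[i],.042,1)[:2];print("pot",X.round(4),"guess",xy,"area",S[i,4],"wh",S[i,2:4]);return X
def pot(xy,k,phi=90):
    X=find(xy,phi)
    if X is None or np.hypot(*(X-xy))>.03: return print("stop")
    arm.move_gripper(.8);down(X,phi,.097);arm.move_gripper(0,40);st("grip");up(.32);st("up")
    if arm.read_opening()<.4: return print("lost")
    T=PT+k*EY;arm.line_to([*T,.32],.22,q(np.radians(100)));arm.pause(.2);st("over")
    arm.line_to([*T,.135],.15);f0=arm.read_ft_force()[2]
    for z in np.arange(.125,.1075,-.002):
        arm.line_to([*T,z],.04)
        if arm.read_ft_force()[2]-f0>4: print("contact",z);break
    st("set");arm.move_gripper(.66);arm.line_to([*T,.16],.1);arm.line_to([*T,.32],.25);st("done")
E
python3 - <<'E'
from h import *
pot([.4395,-.2564],-.078)
im=snapshot("scene");cv2.imwrite("s4.png",im)
d=.07*EY;arm.line_to([*(PT-.078*EY-d),.32],.2);im2=snapshot("wrist")
cv2.imwrite("pics/w5.png",cv2.hconcat([cv2.resize(im2[20:260,150:350],(400,480)),cv2.resize(im[80:240,220:350],(390,480))]))
E
```

```text
none [257.16881134 118.55194443]
stop
```

View pics/w5.png

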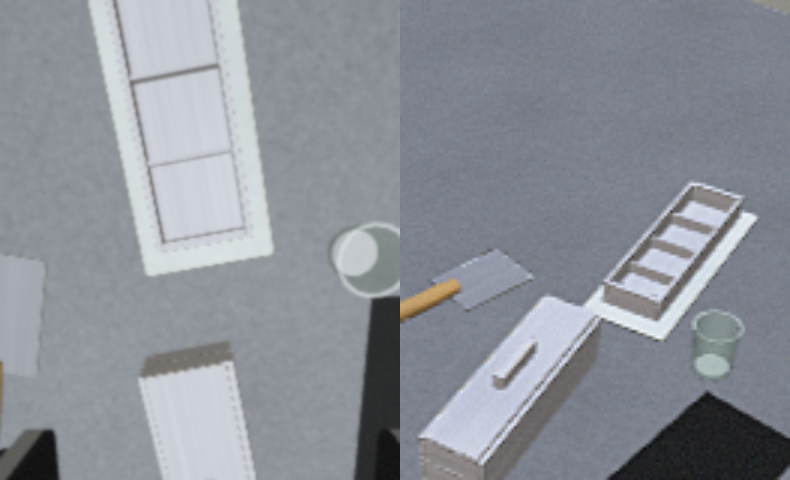

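The tray is still empty because the detector missed the pot. I'll check it numerically.

```bash
python3 - <<'E'
from h import *
find([.4395,-.2564],90,"f.png")
im=cv2.imread("f.png");g=im.max(2)
print(g[85:155:10,220:300:8])
t=snapshot("top")[150:280,270:410].max(2)
n,L,S,C=cv2.connectedComponentsWithStats((t<60).astype(np.uint8))
for i in range(1,n):
    if S[i,4]>40: print(C[i]+[270,150],S[i,4],bp("top",*(C[i]+[270,150]),.042,1).round(3))
E
```

```text
none [257.34656446 118.65576283]
[[164 164 164 165 167 163 164 166 165 170]
 [163 163 172 163 162 169 165 167 164 166]
 [162 167 167 165 131  74 163 169 168 167]
 [162 168 165 116  88  88  84 164 165 161]
 [165 168 167 105  98  95  89 170 165 167]
 [166 165 168 167 151  92 166 171 166 164]
 [167 165 167 169 172 166 170 171 167 168]]
[281.11363636 165.48796791] 748 [ 0.65  -0.144  0.042]
[337.6043956  206.01098901] 455 [ 0.533 -0.316  0.042]
[311.54929577 199.30985915] 142 [ 0.55  -0.238  0.042]
[401.98484848 225.98484848] 66 [ 0.483 -0.503  0.042]
[276.69767442 245.27906977] 43 [ 0.409 -0.141  0.042]
[364.24358974 251.70512821] 78 [ 0.403 -0.393  0.042]
```

```bash
sed -i 's/g<75/g<112/' h.py; python3 - <<'E'
from h import *
pot([.4395,-.2564],-.078)
im=snapshot("scene")
d=.07*EY;arm.line_to([*(PT-.078*EY-d),.32],.2);im2=snapshot("wrist")
cv2.imwrite("pics/w6.png",cv2.hconcat([cv2.resize(im2[20:260,150:350],(400,480)),cv2.resize(im[80:240,220:350],(390,480))]))
E
```

```text
pot [ 0.4412 -0.2576] guess [0.4395, -0.2564] area 778 wh [31 32]
grip t66.8 op 0.449 pad 40 ft [-0.2 -0.4  5. ] tcp [ 0.4415 -0.2578  0.0976]
up t68.8 op 0.454 pad 40 ft [-0.5 -0.4 -0.7] tcp [ 0.4413 -0.2576  0.3194]
over t71.0 op 0.449 pad 40 ft [-0.1  0.5 -2.1] tcp [0.4876 0.1474 0.3201]
set t74.8 op 0.451 pad 40 ft [-1.   0.3 -0.5] tcp [0.4875 0.1481 0.1089]
done t76.5 op 0.665 pad 0 ft [0.3 0.4 0.2] tcp [0.4866 0.1482 0.3185]
```

View pics/w6.png

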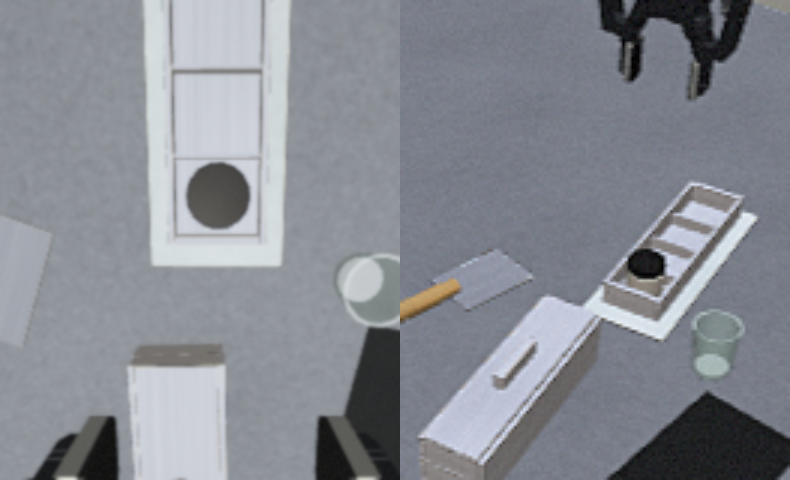

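The first pot stands upright in its cell at (218,195). Now the other three.

```bash
sed -i 's/return print("stop")/raise SystemExit("stop")/;s/return print("lost")/raise SystemExit("lost")/' h.py; python3 - <<'E'
from h import *
pot([.5512,-.2410],-.026)
pot([.4175,-.3740],.026)
pot([.5720,-.3780],.078)
E
```

```text
pot [ 0.5516 -0.2412] guess [0.5512, -0.241] area 764 wh [30 31]
grip t82.3 op 0.453 pad 40 ft [-0.5 -0.5  3.6] tcp [ 0.5521 -0.2415  0.0977]
up t84.3 op 0.453 pad 40 ft [ 0.7 -1.1 -1.3] tcp [ 0.5519 -0.2413  0.3193]
over t86.7 op 0.448 pad 40 ft [-0.2  0.8 -0.1] tcp [0.4787 0.1987 0.32  ]
set t90.4 op 0.453 pad 40 ft [-0.9 -0.5 -0.4] tcp [0.4785 0.1993 0.1089]
done t92.2 op 0.660 pad 0 ft [ 0.2 -0.5 -0.1] tcp [0.4776 0.1993 0.3185]
pot [ 0.4166 -0.3754] guess [0.4175, -0.374] area 762 wh [30 32]
grip t98.3 op 0.453 pad 40 ft [0.6 0.2 3. ] tcp [ 0.4169 -0.3758  0.0977]
up t100.3 op 0.453 pad 40 ft [ 0.2 -0.1 -1.5] tcp [ 0.4168 -0.3755  0.3193]
over t103.5 op 0.453 pad 40 ft [ 0.   1.  -0.8] tcp [0.4696 0.2502 0.3201]
set t107.3 op 0.451 pad 40 ft [-0.8 -0.2  0.1] tcp [0.4694 0.2505 0.1089]
done t109.1 op 0.658 pad 0 ft [-0.1  0.9  0. ] tcp [0.4686 0.2504 0.3184]
pot [ 0.5739 -0.3797] guess [0.572, -0.378] area 783 wh [31 32]
grip t115.4 op 0.452 pad 41 ft [1.1 0.5 2.7] tcp [ 0.5742 -0.38    0.0978]
up t117.4 op 0.449 pad 40 ft [ 0.8  0.8 -1.1] tcp [ 0.5741 -0.3798  0.3192]
over t120.9 op 0.452 pad 40 ft [0.5 0.1 0.3] tcp [0.4605 0.3015 0.3201]
set t124.7 op 0.450 pad 40 ft [ 0.1  0.8 -0.2] tcp [0.4604 0.3017 0.1089]
done t126.5 op 0.660 pad 0 ft [ 0.2  0.3 -0.9] tcp [0.4595 0.3016 0.3184]
```

```bash
python3 - <<'E'
from h import *
d=.07*EY;arm.line_to([*(PT-d),.33],.2,q(np.radians(100)));im2=snapshot("wrist")
arm.line_to([*(PT-d),.40],.2)
p,o=pegpose(1.25,.40);arm.line_to(p,.2,o);arm.move_gripper(.55);p[2]=.264;arm.line_to(p,.12)
arm.move_gripper(0,30);st("peg")
T=PT-H;a1=np.arctan2(T[1],-T[0]);print("target",a1)
for a in np.linspace(1.25,a1,14)[1:]:
    p,o=pegpose(a,.264);arm.line_to(p,.1,o)
st("swung");arm.move_gripper(.5);p[2]=.36;arm.line_to(p,.12)
arm.line_to([.6,-.1,.38],.2,q(np.pi/2));st()
t=snapshot("top");s=snapshot("scene");cv2.imwrite("t_end.png",t);cv2.imwrite("s_end.png",s)
cv2.imwrite("pics/e1.png",cv2.hconcat([cv2.resize(im2[10:250,190:330],(280,480)),cv2.resize(t[120:250,100:240],(510,480),interpolation=cv2.INTER_CUBIC)]))
E
```

```text
peg t131.2 op 0.177 pad 29 ft [0.2 0.  2.4] tcp [0.6406 0.3517 0.2648]
target 0.0514523773422032
swung t134.9 op 0.180 pad 30 ft [2.9 0.6 6.2] tcp [0.5427 0.2212 0.2646]
 t138.0 op 0.500 pad 0 ft [ 0.3 -0.2  0.3] tcp [ 0.6001 -0.0988  0.3799]
```

View pics/e1.png

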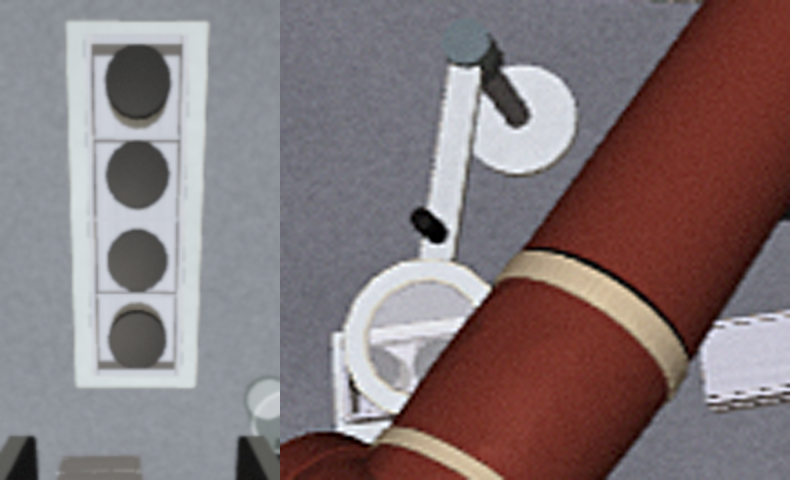

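All four pots stand upright, one to a cell. The arm hides the lens, so I'll move it away and take the final check.

```bash
python3 - <<'E'
from h import *
arm.line_to([.52,-.33,.38],.2);st()
t=snapshot("top");s=snapshot("scene");cv2.imwrite("t_end.png",t);cv2.imwrite("s_end.png",s)
cv2.imwrite("pics/e2.png",cv2.hconcat([cv2.resize(t[110:250,100:240],(480,480),interpolation=cv2.INTER_CUBIC),cv2.resize(s[90:270,220:340],(320,480),interpolation=cv2.INTER_CUBIC)]))
# lens ring centre, automatic
E
```

```text
t139.5 op 0.500 pad 0 ft [-0.1  0.9  0.3] tcp [ 0.5209 -0.3286  0.3798]
```

View pics/e2.png

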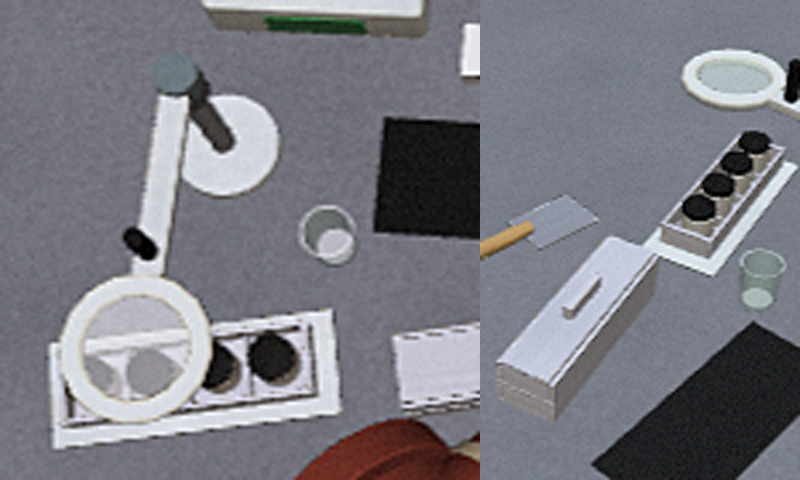

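```bash
python3 - <<'E'
from h import *
f=lambda u,v,z:bp("top",100+u*140/480,110+v*140/480,z,1)
print("lens",f(136,348,.18)); print("plate",np.mean([f(*p,.005) for p in[(50,345),(332,310),(341,410),(55,447)]],0))
print("foot",f(229,145,.006),"tray",PT)
for u,v in((61,348),(211,348)): print(f(u,v,.18))
print("scene plate? lens", bp("scene",220+(734-480)*120/320,90+80*180/480,.18,1))
E
```

```text
lens [0.46573733 0.2235596  0.18      ]
plate [0.47187083 0.22335457 0.005     ]
foot [0.6873568 0.2140289 0.006    ] tray [0.47402737 0.22491613]
[0.46304607 0.28090507 0.18      ]
[0.46842654 0.1662577  0.18      ]
scene plate? lens [0.47268002 0.21887871 0.18      ]
```

```bash
python3 -c "
from h import *
print(ticket.finish_job())"
```

```text
the job is handed in; nothing more can be done
None
```

I handed the job in at about 140 s: the celled tray is on the plate with all four pots upright, one to a cell, the lidded upper tray is seated on the unmoved bottom tray, and the lens is over the celled tray, within 2 mm sideways and 6–8 mm along its arm, which the hinge cannot adjust; the verdict was not shown.

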